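# Sort soft from firm anti-vibration feet

### The arm

A 6-joint arm with a two-finger parallel gripper is mounted at the origin on the work surface. World frame = base frame: x ahead of the robot, y to its left, z up, the work surface at z = 0. Lengths are in mm, angles in rad, forces in N, time in s.
With the tool pointing down it reaches from about 300 to 775 mm from the base axis. Payload 14.6 kg.
Tool frame: the origin (TCP) lies on the centre line of the jaws, within the pads' length; the fingertips stand 19 mm ahead of it and the grasp point (between the pads) is the TCP (bot.tip_reach is the distance from the TCP to the fingertips, in mm); y points along the fingers, x is the direction in which the jaws open and shut, and the axes are right-handed (so a half turn about y gives the same grasp; the last joint's range is limited). The gripper opens to 85 mm and grips with 20 to 120 N. Pads are 22 mm wide; open, the fingers measure 114 mm over their backs; the gripper's body (76 mm by 85 mm) begins 54 mm behind the grasp point. The pads swing forward as they close: fully open they stand 13 mm farther back than shut.
Start: joints at [-1.387, 0.3, 1.521, -0, 1.321, -0.067], TCP at [136.492, -532.785, 250.281] pointing down, gripper open.
Joint ranges: [-3.03, 3.03], [-0.79, 2.21], [0.23, 2.52], [-1.04, 4.18], [0, 3.07], [-2.55, 2.55]. Speed limits (rad/s): [2.22, 2.22, 2.57, 3.14, 3.14, 3.14].

### API

Orientations are given as a unit quaternion [w, x, y, z].
In Python, from rig import bot gives the robot as it stands. Calls block until the motion is done:
- bot.move_to(position, orientation): joint-space move of the TCP to a pose.
- bot.servo_line(position, attitude=None, speed=150, until_force=None): straight line of the TCP; attitude=None keeps the orientation; speed is the mean speed in mm/s. With until_force (N) it stops when the force on the tool has changed by that much, and returns True; else False.
- bot.move_joints(angles): joint-space move.
- bot.move_gripper(opening, grip_force=None): finger opening in mm; grip_force is the grip in N (None keeps the last); returns when the fingers have stopped.
- bot.dwell(seconds).
- bot.ik(position, orientation): joint angles nearest the present ones, or None.
- bot.read_state(): the state.
- bot.read_camera(name): name is "scene" or "side" or "wrist"; returns a dict with "image" (480x640x3 uint8, blue, green, red), "depth" (480x640 float32, mm along the optical axis (not along the pixel's ray), 0 where there is no reading), "fovy" (degrees; the focal length in pixels is half the picture's height over the tangent of half this angle, whatever the lens; pixels are square), "cx", "cy" (the principal point, pixels), "k1" (the pictures are not rectified: a ray, as slopes to the right and down, at radius r is drawn at 1 + k1 r^2 times it, then the intrinsics apply), "eye" and "attitude" of the camera in the world; the wrist camera has in their place "mount" (4x4, takes a point from camera to tool coordinates, whose origin is the TCP and whose axes are the tool frame's). Camera axes: x right, y down, z forward; pixel columns grow to the right and rows downward; lengths in mm; the calibration is good to about 2 mm. A picture is of the moment at which its call begins: read the wrist's pose just before it.
A pose or a line that the arm cannot do raises bot.MotionError and nothing moves.
- bot.finish_job(): hands the job in, once; it reports no verdict.
The state is a dict: "clock": time; "joint_positions": joint angles; "qvel": joint speeds; "effort": joint torques, N m; "ee_pos": TCP position; "tool_rot": TCP orientation; "ft_force": force on the tool from outside, world axes, zero at the start; "moment": the same for the moment, N m; "grip_width": finger opening in mm.
Only numpy, scipy, OpenCV 4.12 (cv2) and the standard library are available. Lean on these libraries where they do the work, as an engineer would, in place of code of your own. Each camera call takes 0.05 s, during which the arm holds its last target.

### The job

These three equipment feet look alike, but the rubber of some may have gone soft. Squeeze each across its two steel plates to feel it, and stand any soft ones in the red tray and any firm ones in the blue tray, setting them down gently, upright and flat on the tray floor. Leave everything else on the bench where it is.

Things in the scene. Friction and masses are not known exactly. Their poses are not given: they have to be found in the camera images.
- foot_a: rubber block between two upright steel plates (each 100x6x56 mm); 100 long (own x), 56 wide over the plates (own y), 56 mm tall, 0.23-0.32 kg; origin: centre of underside. Squeezed along y: a FIRM one gives 2.5 mm at 20 N (8 N/mm); a SOFT one sinks 14 mm to a 42 mm stop at 10 N. Only its +y plate moves. All look alike; any, all or none may be soft (foot_a_grade, hidden: >0 firm, <0 soft)
- foot_b: rubber block between two upright steel plates (each 100x6x56 mm); 100 long (own x), 56 wide over the plates (own y), 56 mm tall, 0.23-0.32 kg; origin: centre of underside. Squeezed along y: a FIRM one gives 2.5 mm at 20 N (8 N/mm); a SOFT one sinks 14 mm to a 42 mm stop at 10 N. Only its +y plate moves. All look alike; any, all or none may be soft (foot_b_grade, hidden: >0 firm, <0 soft)
- foot_c: rubber block between two upright steel plates (each 100x6x56 mm); 100 long (own x), 56 wide over the plates (own y), 56 mm tall, 0.23-0.32 kg; origin: centre of underside. Squeezed along y: a FIRM one gives 2.5 mm at 20 N (8 N/mm); a SOFT one sinks 14 mm to a 42 mm stop at 10 N. Only its +y plate moves. All look alike; any, all or none may be soft (foot_c_grade, hidden: >0 firm, <0 soft)
- red_tray: Red tray fixed to the bench, own x along its length, roughly along world x: 310 x 140 mm outside, walls 4 mm thick, 28 mm high. Origin: centre of the underside; inner floor 4 mm higher. The trays differ only in colour and may swap sides. Room for all three feet side by side, each lying across the tray, 97 mm apart. For SOFT feet
- blue_tray: Blue tray fixed to the bench, own x along its length, roughly along world x: 310 x 140 mm outside, walls 4 mm thick, 28 mm high. Origin: centre of the underside; inner floor 4 mm higher. The trays differ only in colour and may swap sides. Room for all three feet side by side, each lying across the tray, 97 mm apart. For FIRM feet
- multimeter: orange multimeter, 160 x 80 x 45 mm, lying flat. Loose bystander, to be left alone; origin: centre of its underside
- solder_reel: solder reel with green flanges, 60 mm diameter, 45 mm tall, standing. Loose bystander, to be left alone; origin: centre of its underside
- wire_reel: reel of red wire with black flanges, 80 mm diameter, 60 mm tall, standing. Loose bystander, to be left alone; origin: centre of its underside
- cup: white empty paper-thin cup, 76 mm diameter, 90 mm tall. Loose bystander, to be left alone; origin: centre of its underside
- screwdriver: screwdriver with yellow handle, 190 mm long along its x, lying. Loose bystander, to be left alone; origin: on the tool
- tip_cleaner: black pot with brass wool for soldering tips, 72 mm diameter, 60 mm tall. Loose bystander, to be left alone; origin: centre of its underside
There are look-alikes about, which are no part of the job. Leave any pink look-alike of the foot_a alone.

How it is judged:
By the outcome, as a careful person would: the job done as asked, in the order asked, and still so for the second after the job is handed in, with the robot touching nothing.
It also fails if it takes over 72 s, if anything falls off the work surface, if the arm or the gripper's body presses on something with over 40 N, if the wrist force passes 120 N, or if a joint passes its speed limit or range.

## Working session

There is one attempt and no reset: what is moved stays moved. The work goes in short steps, each a Python script; the robot and the scene stay as the last script left them, time stands still between calls to the robot, and variables do not carry over. Pictures are saved under pics/ and viewed, and the job is handed in when it is done.

```bash
ls; mkdir -p pics
python3 - <<'E'
from rig import bot
import cv2,numpy as np
print(bot.read_state()); print(bot.tip_reach)
for n in("scene","side"):
    c=bot.read_camera(n); cv2.imwrite(f"pics/{n}0.png",c["image"])
    print(n,{k:v for k,v in c.items() if k not in("image","depth")}, (c["depth"]>0).mean())
    np.savez(f"{n}0.npz",**c)
E
```

```text
pics
{'clock': 0.0, 'joint_positions': array([-1.38662507e+00,  3.00444698e-01,  1.52156139e+00,  1.53987480e-06,
        1.32073818e+00, -6.65994939e-02]), 'qvel': array([-1.58341813e-04,  8.52567110e-04, -4.50018527e-05,  9.87593912e-04,
        5.09130542e-04, -2.09818129e-03]), 'effort': array([-1.05681829e-03, -5.43500268e+01, -3.61793017e+01, -9.66888206e-05,
        4.00765945e-03,  4.73879027e-06]), 'ee_pos': array([ 136.44149129, -532.58727868,  249.74412287]), 'tool_rot': array([ 0.55887403, -0.55833226,  0.43385023, -0.43324229]), 'ft_force': array([ 0.91604758,  0.97705714, -0.00586623]), 'moment': array([-0.03373442, -0.01955792, -0.02727238]), 'grip_width': 85.07789015118195}
19.0
scene {'fovy': 54.96129603902624, 'cx': 330.61283895729775, 'cy': 236.43164499926638, 'k1': -0.05286688258289474, 'eye': array([1051.17794535, -356.95188604,  825.71913729]), 'attitude': array([-0.30027153,  0.81886705,  0.46029015, -0.16561019])} 0.9960677083333334
side {'fovy': 44.35026482004914, 'cx': 336.8840135119085, 'cy': 231.67072311083874, 'k1': -0.13239378318410813, 'eye': array([ 335.34829632,  992.18927659, 1023.35951639]), 'attitude': array([ 0.03688167, -0.06342346,  0.92077559, -0.38313119])} 0.9961002604166667
```

View pics/scene0.png

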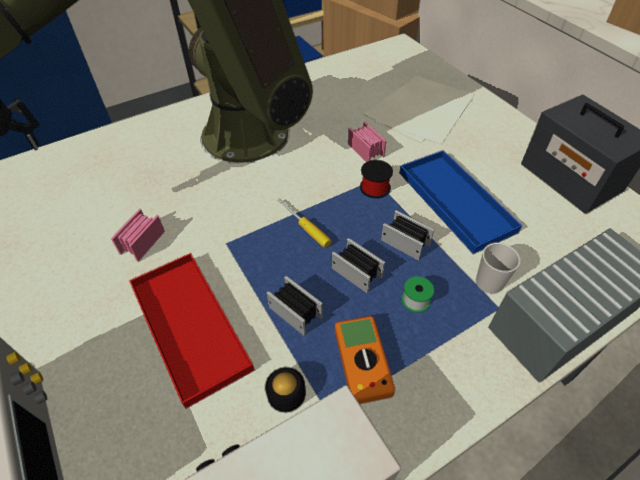

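View pics/side0.png

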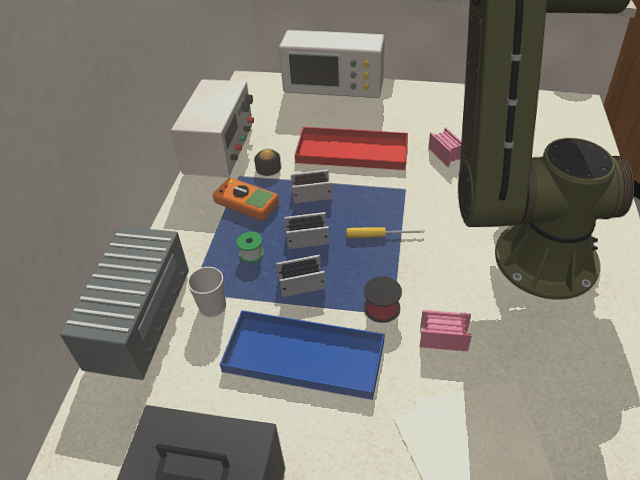

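Three grey steel/black rubber feet are on the blue mat: scene pixels (295,305), (358,265), (408,234). The look-alikes are pink, at (138,234) and (367,142), and are excluded by colour. The red tray is at (190,328) and the blue tray at (460,200). Next I'll turn these into positions.

```bash
cat > h.py <<'E'
import numpy as np,cv2
from scipy.spatial.transform import Rotation as R
def q2R(q): return R.from_quat([q[1],q[2],q[3],q[0]]).as_matrix()
def R2q(M):
    x,y,z,w=R.from_matrix(M).as_quat(); return np.array([w,x,y,z])
def rays(c,uv):
    f=240/np.tan(np.radians(c["fovy"])/2)
    K=np.array([[f,0,c["cx"]],[0,f,c["cy"]],[0,0,1.]])
    p=cv2.undistortPoints(np.asarray(uv,float).reshape(-1,1,2),K,np.array([float(c["k1"]),0,0,0,0])).reshape(-1,2)
    return np.c_[p,np.ones(len(p))]
def pose(c,st=None):
    if "eye" in c: return q2R(c["attitude"]),np.asarray(c["eye"])
    T=np.eye(4);T[:3,:3]=q2R(st["tool_rot"]);T[:3,3]=st["ee_pos"];T=T@c["mount"];return T[:3,:3],T[:3,3]
def cloud(c,st=None):
    M,e=pose(c,st)
    v,u=np.mgrid[0:480,0:640]
    r=rays(c,np.c_[u.ravel(),v.ravel()])
    P=(r*c["depth"].reshape(-1,1))@M.T+e
    P[c["depth"].ravel()==0]=np.nan
    return P.reshape(480,640,3)
def plane(c,uv,z,st=None):
    M,e=pose(c,st); d=rays(c,uv)@M.T
    return e+d*((z-e[2])/d[:,2])[:,None]
E
cat > a.py <<'E'
from h import *
out=[]
for n in("scene","side"):
    c=dict(np.load(f"{n}0.npz")); P=cloud(c); hsv=cv2.cvtColor(c["image"],cv2.COLOR_BGR2HSV)
    x,y,z=P[...,0],P[...,1],P[...,2]
    print(n,"bench z",np.nanmedian(z[(abs(z)<15)]))
    # raised blobs
    H,S=hsv[...,0],hsv[...,1]
    m=((z>44)&(z<66)&(x>200)&(x<800)&(abs(y)<500)&((S<70)|(hsv[...,2]<60))).astype(np.uint8)
    k,l,s,_=cv2.connectedComponentsWithStats(m)
    for i in range(1,k):
        if s[i,4]<60: continue
        q=P[l==i]; r=cv2.minAreaRect(q[:,:2].astype(np.float32))
        print(" blob px",s[i,:4],s[i,4],"rect",np.round(r[0],1),np.round(r[1],1),round(r[2],1),"zmax",np.nanmax(q[:,2]).round(1))
    for nm,mm in(("red",((H<8)|(H>172))&(S>190)),("blue",(H>100)&(H<125)&(S>185)&(z>1))):
        m=(mm&(z>20)&(z<36)&(abs(y)<500)&(x>150)).astype(np.uint8)
        q=P[m>0]; r=cv2.minAreaRect(q[:,:2].astype(np.float32)); print(" ",nm,len(q),np.round(r[0],1),np.round(r[1],1),round(r[2],1))
E
python3 a.py
```

```text
scene bench z -0.9991572281610388
 blob px [361 160  32  23] 577 rect [376.9 193.3] [77.7 79.8] 57.1 zmax 63.9
 blob px [383 210  51  38] 853 rect [563.9 148.5] [99.6 61.1] 22.5 zmax 58.3
 blob px [332 238  53  43] 971 rect [577.8   4.1] [101.4  59.2] 16.8 zmax 58.8
 blob px [484 251  31  20] 247 rect [738.6 258.2] [64.3 27.4] 26.3 zmax 66.0
 blob px [479 260  33  24] 201 rect [758.  219.3] [70.3 32.6] 26.1 zmax 66.0
 blob px [266 276  56  49] 1136 rect [ 595.9 -159.8] [101.1  57.7] 16.8 zmax 58.3
 blob px [282 368  19  16] 63 rect [ 728.4 -235.6] [40.6 12.7] 13.9 zmax 47.7
  red 917 [ 589.4 -109.8] [640.3 459. ] 89.6
  blue 663 [523.8 338.6] [143.  310.6] 86.0
side bench z 0.1042490051418099
 blob px [290 169  41  22] 604 rect [ 593.9 -159. ] [99.6 66.6] 16.9 zmax 60.5
 blob px [284 212  44  24] 730 rect [574.8   6.1] [98.8 63.9] 17.6 zmax 61.3
 blob px [276 255  49  29] 883 rect [560.5 149.4] [99.5 64.9] 23.6 zmax 59.5
 blob px [192 274  29  18] 214 rect [757.4 219.1] [62.6 27. ] 30.6 zmax 65.9
 blob px [364 276  38  31] 909 rect [373.3 195.1] [81.  79.4] 48.3 zmax 65.8
 blob px [192 287  33  19] 176 rect [736.8 259. ] [67.8 29.8] 25.3 zmax 65.9
  red 0 [0. 0.] [0. 0.] 0.0
  blue 0 [0. 0.] [0. 0.] 0.0
```

```bash
cat > b.py <<'E'
from h import *
for n in("scene","side"):
    c=dict(np.load(f"{n}0.npz")); P=cloud(c); hsv=cv2.cvtColor(c["image"],cv2.COLOR_BGR2HSV)
    x,y,z=P[...,0],P[...,1],P[...,2]; H,S,V=[hsv[...,i] for i in range(3)]
    for nm,mm in(("red",((H<8)|(H>172))&(S>150)),("blue",(H>95)&(H<130)&(S>130)),("green",(H>55)&(H<85)&(S>100)),("yellow",(H>20)&(H<35)&(S>150)),("orange",(H>8)&(H<18)&(S>180))):
        m=(mm&(z>-5)&(z<70)&(abs(y)<480)&(x>200)&(x<850)).astype(np.uint8)
        k,l,s,ct=cv2.connectedComponentsWithStats(m)
        for i in range(1,k):
            if s[i,4]<150: continue
            q=P[l==i]
            if nm in("red","blue"):
                q2=q[(q[:,2]>22)]
                if len(q2)<150: continue
                r=cv2.minAreaRect(q2[:,:2].astype(np.float32))
                print(n,nm,s[i,:4],np.round(r[0],1),np.round(r[1],1),round(r[2],1),"floor",np.median(q[q[:,2]<12][:,2]) if (q[:,2]<12).any() else None, "z95",np.percentile(q[:,2],98).round(1))
            else:
                r=cv2.minAreaRect(q[:,:2].astype(np.float32)); print(n,nm,s[i,:4],np.round(r[0],1),np.round(r[1],1),round(r[2],1),np.percentile(q[:,2],98).round(1))
E
python3 b.py
python3 - <<'E'
import cv2
a=cv2.imread("pics/scene0.png")[195:345,250:450]
cv2.imwrite("pics/crop.png",cv2.resize(a,(800,600),interpolation=cv2.INTER_CUBIC))
E
```

```text
scene red [362 177  27  19] [397.  178.3] [64. 29.] 53.9 floor 6.477067007849655 z95 54.5
scene red [130 253 124 155] [ 514.1 -358.1] [311.2 138.8] 0.9 floor 2.821067658227321 z95 27.1
scene blue [400 151 122 102] [523.8 338.6] [143.  310.6] 86.0 floor 2.92925003455332 z95 27.1
scene green [402 277  32  36] [690.7  83.5] [59.5 93.9] 41.2 46.0
scene yellow [299 217  32  30] [438.  -22.7] [95.2 24.3] 9.1 25.8
scene orange [335 317  59  86] [ 760.2 -103.7] [ 79.1 159.5] 70.1 37.9
side red [295 133 113  30] [ 508.8 -352.2] [308.8 140.8] 2.3 floor 4.424855957762588 z95 29.7
side blue [233 311 134  23] [539.2 271.8] [275.3  58.9] 8.7 floor None z95 31.0
side blue [226 319 158  73] [491.5 397.7] [323.7 127. ] 21.3 floor 2.9929300445878653 z95 26.3
side green [237 232  25  19] [697.9  72. ] [57.  60.3] 13.5 48.2
side yellow [347 228  38   8] [432.9 -17.4] [90.1 22.1] 10.2 28.2
```

View pics/crop.png

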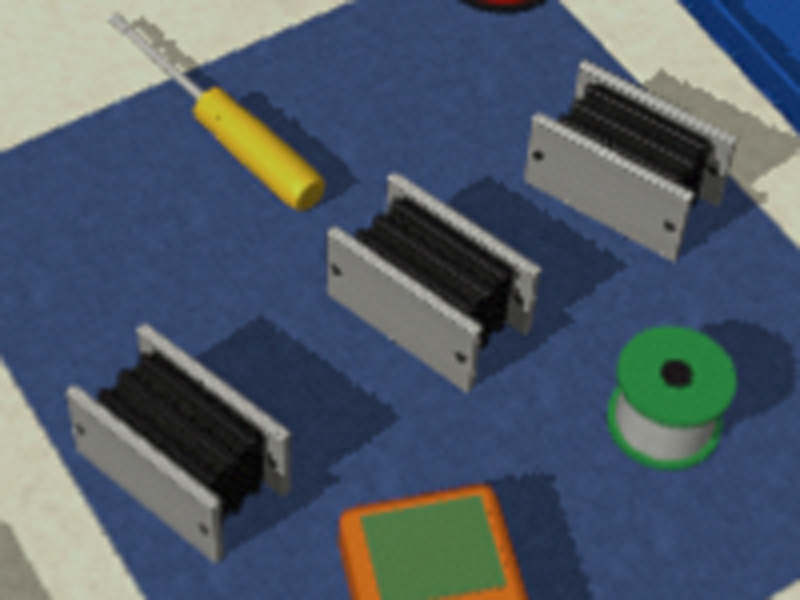

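The crop shows the three grey steel/black rubber feet clearly, and none of them is pink. I'll check the IK for the picks and places.

```bash
cat >> h.py <<'E'
FEET=[((594.9,-159.4),16.9),((576.3,5.1),17.2),((562.2,149.0),23.0)]
TRAY={"red":((511.5,-355.5),1.6),"blue":((522.5,339.0),-4.0)}
def down(deg):  # tool x at yaw deg, tool y down
    a=np.radians(deg); X=np.array([np.cos(a),np.sin(a),0]); Y=np.array([0,0,-1.]); return R2q(np.c_[X,Y,np.cross(X,Y)])
def slot(t,off):
    (x,y),a=TRAY[t]; r=np.radians(a); return np.array([x+off*np.cos(r),y+off*np.sin(r)]),a
E
python3 - <<'E'
from h import *
from rig import bot
def t(nm,p,z,a):
    for s in(0,180):
        try: j=bot.ik([p[0],p[1],z],down(a+s))
        except Exception as e: j=e
        print(nm,z,s, None if j is None else np.round(j,2))
for i,(p,a) in enumerate(FEET):
    t(f"F{i}",p,40,a+90);t(f"F{i}",p,160,a+90)
for k in TRAY:
    for o in(-95,0,95):
        p,a=slot(k,o); t(k+str(o),p,45,a); t(k+str(o),p,170,a)
E
```

```text
F0 40 0 [-0.32  0.68  1.48 -0.    0.98 -2.19]
F0 40 180 [-0.32  0.68  1.48 -0.    0.98  0.95]
F0 160 0 [-0.32  0.53  1.42 -0.    1.2  -2.19]
F0 160 180 [-0.32  0.53  1.42 -0.    1.2   0.95]
F1 40 0 [-0.05  0.61  1.61 -0.    0.92 -1.93]
F1 40 180 [-0.05  0.61  1.61 -0.    0.92  1.22]
F1 160 0 [-0.05  0.44  1.54 -0.    1.15 -1.93]
F1 160 180 [-0.05  0.44  1.54 -0.    1.15  1.22]
F2 40 0 [ 0.2   0.62  1.59 -0.    0.93 -1.78]
F2 40 180 [ 0.2   0.62  1.59 -0.    0.93  1.37]
F2 160 0 [ 0.2   0.46  1.53 -0.    1.16 -1.78]
F2 160 180 [ 0.2   0.46  1.53 -0.    1.16  1.37]
red-95 45 0 [-0.78  0.56  1.69 -0.    0.9  -0.8 ]
red-95 45 180 [-0.78  0.56  1.69 -0.    0.9   2.34]
red-95 170 0 [-0.78  0.38  1.61 -0.    1.15 -0.8 ]
red-95 170 180 [-0.78  0.38  1.61 -0.    1.15  2.34]
red0 45 0 [-0.67  0.69  1.46 -0.    0.99 -0.69]
red0 45 180 [-0.67  0.69  1.46 -0.    0.99  2.45]
red0 170 0 [-0.67  0.53  1.39 -0.    1.22 -0.69]
red0 170 180 [-0.67  0.53  1.39  0.    1.22  2.45]
red95 45 0 [-0.58  0.84  1.18 -0.    1.12 -0.61]
red95 45 180 [-0.58  0.84  1.18 -0.    1.12  2.53]
red95 170 0 [-0.58  0.71  1.1  -0.    1.33 -0.61]
red95 170 180 [-0.58  0.71  1.1   0.    1.33  2.53]
blue-95 45 0 [ 0.61  0.56  1.69 -0.    0.9   0.68]
blue-95 45 180 [ 0.61  0.56  1.69 -0.    0.9  -2.46]
blue-95 170 0 [ 0.61  0.38  1.61 -0.    1.15  0.68]
blue-95 170 180 [ 0.61  0.38  1.61 -0.    1.15 -2.46]
blue0 45 0 [ 0.52  0.69  1.46 -0.    0.99  0.59]
blue0 45 180 None
blue0 170 0 [ 0.52  0.53  1.39 -0.    1.22  0.59]
blue0 170 180 None
blue95 45 0 [ 0.44  0.84  1.18 -0.    1.12  0.51]
blue95 45 180 None
blue95 170 0 [ 0.44  0.71  1.11 -0.    1.33  0.51]
blue95 170 180 None
```

```bash
cat >> h.py <<'E'
def hover(bot,i,z=170):
    p,a=FEET[i]; bot.move_to([p[0],p[1],z],down(a+270))
E
python3 - <<'E'
from h import *
from rig import bot
hover(bot,0)
st=bot.read_state(); c=bot.read_camera("wrist"); cv2.imwrite("pics/w0.png",c["image"])
P=cloud(c,st); z=P[...,2]; hsv=cv2.cvtColor(c["image"],cv2.COLOR_BGR2HSV)
d=np.hypot(P[...,0]-FEET[0][0][0],P[...,1]-FEET[0][0][1])
m=((z>46)&(z<64)&(d<75)).astype(np.uint8)
q=P[m>0]; print(len(q), cv2.minAreaRect(q[:,:2].astype(np.float32)), np.median(q[:,2]), st["clock"])
E
```

```text
7713 ((595.3989868164062, -159.1058349609375), (99.98263549804688, 56.21221160888672), 17.589529037475586) 51.68796231934746 2.2417
```

View pics/w0.png

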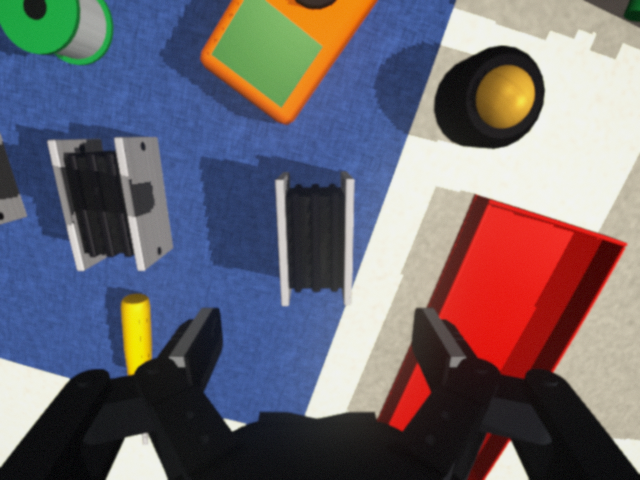

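The wrist view shows the foot at about (315,240) between the jaws, and the measured 595.4, -159.1, 17.6° agrees with the two-camera fit to under 1 mm. The surroundings are clear, so I'll descend and squeeze.

```bash
cat >> h.py <<'E'
def squeeze(bot,p,a):
    q=down(a+270)
    hit=bot.servo_line([p[0],p[1],42],q,speed=150,until_force=15)
    s0=bot.read_state()
    bot.move_gripper(35,20); 
    w=[]
    for _ in range(2): bot.dwell(0.15); w.append(round(float(bot.read_state()["grip_width"]),2))
    s=bot.read_state(); print("hit",hit,"w",w,"F",np.round(s["ft_force"],1),"z",s["ee_pos"].round(1),"t",s["clock"])
    return w[-1]
E
python3 - <<'E'
from h import *
from rig import bot
squeeze(bot,(595.4,-159.1),17.5)
E
```

```text
hit False w [52.91, 52.97] F [-1.4  1.5  6.8] z [ 595.8 -159.2   43.1] t 4.025
```

52.97 mm at 20 N is firm, so this one goes to the blue tray, end slot.

```bash
cat >> h.py <<'E'
def place(bot,t,off,zrel,force=30,opening=70):
    bot.move_gripper(35,force)
    s=bot.read_state(); x,y,_=s["ee_pos"]; w0=s["grip_width"]
    bot.servo_line([x,y,175],speed=200)
    s=bot.read_state(); print("lifted w",w0,s["grip_width"],"F",np.round(s["ft_force"],1))
    p,a=slot(t,off); q=down(a)
    bot.move_to([p[0],p[1],175],q)
    bot.servo_line([p[0],p[1],zrel+12],q,speed=150); bot.dwell(0.15)
    hit=bot.servo_line([p[0],p[1],zrel-1],q,speed=15,until_force=4)
    s=bot.read_state(); print("down hit",hit,s["ee_pos"].round(1),"w",s["grip_width"],"F",np.round(s["ft_force"],1),s["clock"])
    return p,q
def release(bot,opening=70):
    s=bot.read_state(); x,y,_=s["ee_pos"]
    bot.move_gripper(opening); bot.dwell(0.1)
    print("open",bot.read_state()["grip_width"])
    bot.servo_line([x,y,175],speed=200)
E
python3 - <<'E'
from h import *
from rig import bot
place(bot,"blue",94,43.1+4)
c=bot.read_camera("side"); cv2.imwrite("pics/s1.png",c["image"])
st=bot.read_state(); c=bot.read_camera("wrist"); cv2.imwrite("pics/w1.png",c["image"])
E
```

```text
lifted w 51.42001784444525 50.62112026738552 F [-0.5  0.  -2.5]
down hit True [616.2 332.3  47.6] w 50.66760628357724 F [-1.3 -0.9  4.9] 8.6417
```

View pics/s1.png

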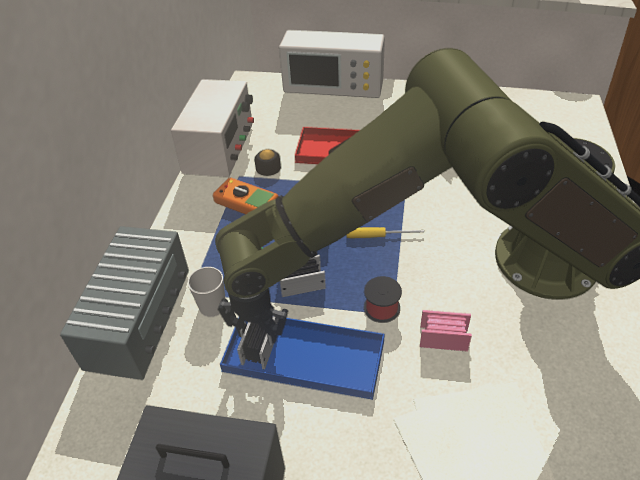

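View pics/w1.png

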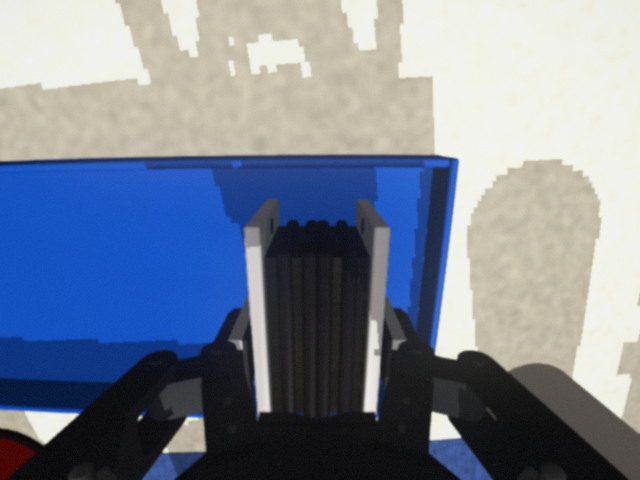

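The foot stands inside the blue tray at wrist pixel (318,320), clear of all walls, and contact came at the expected height. I'll release it and squeeze the middle foot.

```bash
cat >> h.py <<'E'
def look(bot,i):
    hover(bot,i)
    st=bot.read_state(); c=bot.read_camera("wrist"); P=cloud(c,st); z=P[...,2]
    p=FEET[i][0]; d=np.hypot(P[...,0]-p[0],P[...,1]-p[1])
    q=P[(z>46)&(z<64)&(d<75)]; r=cv2.minAreaRect(q[:,:2].astype(np.float32)); print("look",r)
    a=r[2] if r[1][0]>r[1][1] else r[2]-90
    assert abs(a-FEET[i][1])<5 and np.hypot(r[0][0]-p[0],r[0][1]-p[1])<8
    return r[0],a
E
python3 - <<'E'
from h import *
from rig import bot
release(bot)
p,a=look(bot,1)
squeeze(bot,p,a)
E
```

```text
open 70.28973583433466
look ((576.8369140625, 4.577644348144531), (100.02676391601562, 56.24364471435547), 17.53321647644043)
hit False w [52.66, 52.77] F [-1.3  0.8  6.1] z [577.5   4.6  43.5] t 12.875
```

Also firm (52.8 mm), so it goes to the blue tray, opposite end slot.

Run:
```python
from h import *
from rig import bot
place(bot,"blue",-94,43.3+4)
c=bot.read_camera("wrist"); cv2.imwrite("pics/w2.png",c["image"])
release(bot)
p,a=look(bot,2)
squeeze(bot,p,a)
```

```text
lifted w 51.251103143512296 50.35263583437499 F [-0.6 -0.5 -3.9]
down hit True [428.7 345.4  47.9] w 50.59186548988889 F [-1.3 -1.9  5.7] 17.0917
open 70.19386494293889
look ((563.4144287109375, 148.297607421875), (100.19886016845703, 56.20928192138672), 22.305133819580078)
hit False w [41.46, 41.48] F [-2.1 -1.2 16.4] z [564.8 148.5  44.6] t 21.0333
```

View pics/w2.png

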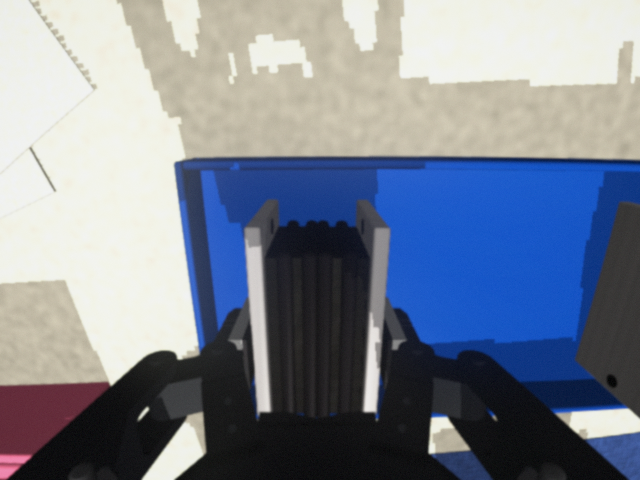

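The second foot is well inside the blue tray at (318,320). The third squeezed to 41.5 mm, its 42 mm stop, so it is soft and goes to the red tray, middle.

Run:
```python
from h import *
from rig import bot
place(bot,"red",0,44.6+4)
c=bot.read_camera("wrist"); cv2.imwrite("pics/w3.png",c["image"])
```

```text
lifted w 41.36330926380665 40.90506912605828 F [-0.7 -0.2 -3.2]
down hit True [ 511.4 -355.5   48.7] w 40.95505739114031 F [-1.5 -0.1  5.6] 25.7167
```

View pics/w3.png

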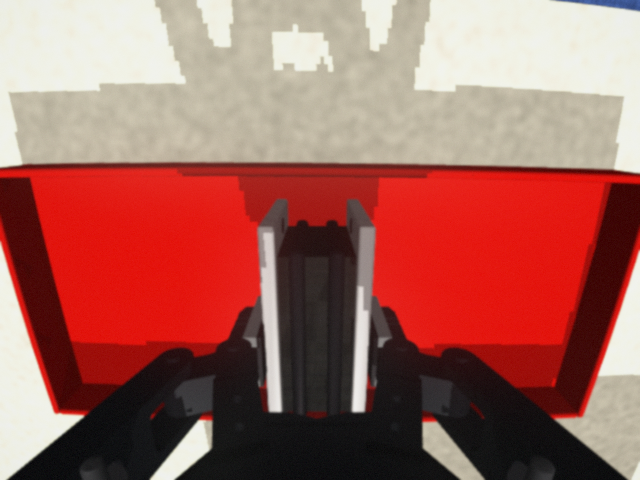

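The soft foot is on the red tray floor at (316,320), centred, with both plates upright. I'll release, back off and check everything.

Run:
```python
from h import *
from rig import bot
release(bot,80)
s=bot.read_state();x,y,_=s["ee_pos"]
bot.servo_line([x,y,260],speed=200)
st=bot.read_state();c=bot.read_camera("wrist")
def chk(P,cx,cy,nm):
    d=np.hypot(P[...,0]-cx,P[...,1]-cy); z=P[...,2]; q=P[(z>48)&(z<70)&(d<75)]
    print(nm,cv2.minAreaRect(q[:,:2].astype(np.float32)),"ztop",np.percentile(q[:,2],[50,95]).round(1))
chk(cloud(c,st),511,-355,"red")
bot.move_joints([-1.387,0.3,1.521,0,1.321,-0.067])
for n in("scene","side"):
    c=bot.read_camera(n); np.savez(f"{n}1.npz",**c); cv2.imwrite(f"pics/{n}_end.png",c["image"]); P=cloud(c)
    chk(P,616.3,332.5,n+" b+"); chk(P,428.7,345.5,n+" b-"); chk(P,511,-355,n+" red")
print(bot.read_state()["clock"])
```

```text
open 79.69393222257703
red ((510.2191162109375, -355.8723449707031), (54.78777313232422, 100.30907440185547), 1.661411166191101) ztop [55.8 59.5]
scene b+ ((615.7030029296875, 331.09832763671875), (103.3498306274414, 59.28608703613281), 85.265625) ztop [55.4 60.1]
scene b- ((429.8565368652344, 344.1448974609375), (99.82939147949219, 60.29476547241211), 85.72682189941406) ztop [55.2 59.7]
scene red ((511.12799072265625, -354.9474182128906), (57.974632263183594, 99.8777084350586), 0.9970029592514038) ztop [55.6 59.9]
side b+ ((613.6316528320312, 333.22882080078125), (100.51488494873047, 58.64739990234375), 85.77485656738281) ztop [55.5 60.4]
side b- ((427.07366943359375, 345.6236572265625), (101.197265625, 57.18208312988281), 86.0776138305664) ztop [55.6 60.3]
side red ((508.2424621582031, -351.8523254394531), (55.33816146850586, 97.53624725341797), 1.8394136428833008) ztop [56.1 61.9]
29.375
```

View pics/scene_end.png

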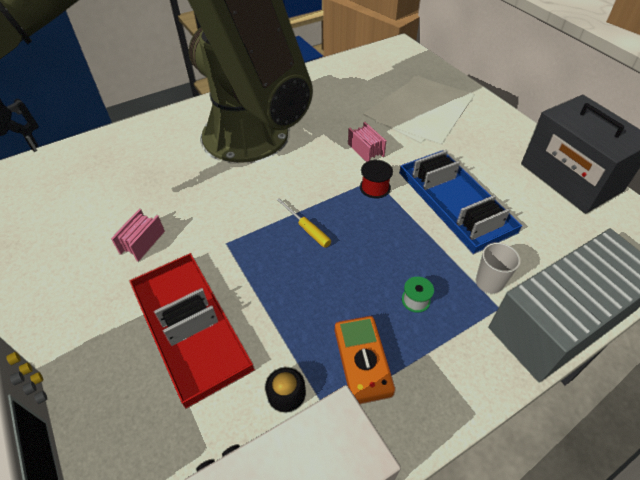

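View pics/side_end.png

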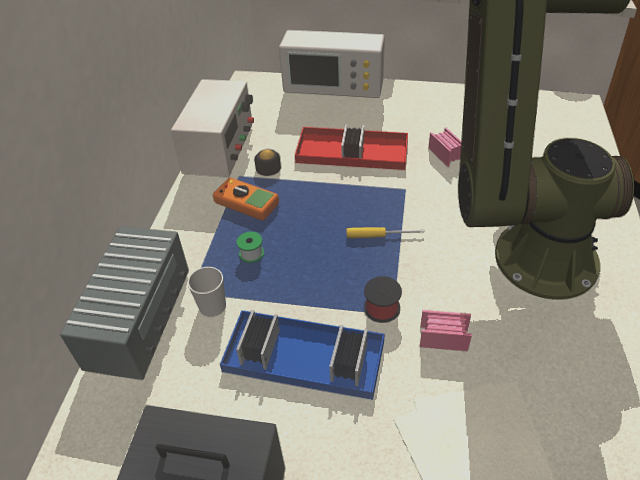

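Two feet stand in the blue tray, at scene pixels (437,168) and (485,215), and one in the red tray at (187,317). All tops are at z of about 60, so they are upright on the tray floor. The bystanders and pink look-alikes are at the same pixels as before.

Run:
```python
from rig import bot
print(bot.finish_job(), bot.read_state()["clock"])
```

```text
the job is handed in; nothing more can be done
the job is handed in; nothing more can be done
```

The job is done and handed in: two feet were firm and are in the blue tray, and one was soft and is in the red tray. The arm was clear of everything at hand-in, and the clock stood at about 29 s of the allowed 72 s.

| Foot (start position) | Width under a 20 N squeeze | Result | Placed |
|---|---|---|---|
| Near the red tray | 53.0 mm | firm | blue tray, end |
| Middle | 52.8 mm | firm | blue tray, other end |
| Near the blue tray | 41.5 mm (at its stop) | soft | red tray, middle |

- **Placing:** Each foot was lowered slowly until about 4 N of contact before release.
- **Last checks:** The final pictures show all three feet upright on the tray floors, with tops at about 60 mm and lying across the trays. They are well clear of the walls.
- **Everything else:** The bystanders and the pink look-alikes look unmoved by eye in the before and after pictures; I did not measure them.
- **Disagreement:** The cameras differ by 2–3 mm in position, within the calibration error. No check failed.

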